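# Release the latched mode key

## Robot

A 7-joint arm with a two-finger parallel gripper is mounted at the origin on the work surface. World frame = base frame: x ahead of the robot, y to its left, z up, the work surface at z = 0. Lengths are in mm, angles in rad, forces in N, time in s.
With the tool pointing down it reaches from about 425 to 950 mm from the base axis. Payload 4.7 kg.
Tool frame: the origin (TCP) lies on the centre line of the jaws, within the pads' length; the fingertips stand 19 mm ahead of it and the grasp point (between the pads) is the TCP; z points along the fingers, y is the direction in which the jaws open and shut (so a half turn about z gives the same grasp; the last joint's range is limited). The gripper opens to 85 mm and grips with 20 to 120 N. Pads are 22 mm wide; open, the fingers measure 114 mm over their backs; the gripper's body (76 mm by 85 mm) begins 54 mm behind the grasp point. The pads swing forward as they close: fully open they stand 13 mm farther back than shut.
Start: joints at [-1.206, 0.469, -0.049, 1.532, 0.024, 1.141, -0.082], TCP at [258.96, 623.367, 250.335] pointing down, gripper open.
Joint ranges: [-2.59, 2.59], [-0.33, 1.99], [-1.39, 1.29], [0.1, 2.45], [-1.04, 4.18], [0.21, 1.99], [-2.66, 2.66]. Speed limits (rad/s): [2.57, 2.57, 3.14, 3.14, 3.14, 3.14, 3.14].

## Interface

Orientations are given as a unit quaternion [w, x, y, z].
In Python, from cell import status, cams, robot gives the robot as it stands.
- The arm moves only by the tool step_arm, never from a script. Its argument "steps" is a list of rows, each a list of 7 numbers: the shift along the tool's x, y, z in m, then the turn, a rotation vector about the tool's x, y, z in rad, then the opening, from 0 (shut) to 1 (fully open). In form: [[x, y, z, rx, ry, rz, fingers], ...]. A call has 1 to 10 rows; each row shifts and turns the pose as measured when the row begins, along the tool's axes as they then stand; what a row does not reach is not made up. A row lasts 1/10 s, in which the tool goes at most 50 mm and 8.59 degrees, less where a joint would pass 70% of its speed; a pose out of reach is approached as far as the arm can. A call with a gripper value outside its range is refused whole. The fingers move at their own pace and stop on an object; the grip force is fixed at half the most. Time passes only in rows, so rows that do not move let the fingers close. It gives the time, the measured TCP pose, the force and the opening at its end, in the units of the state.
- status.observe(): the state, without advancing time (a new reading comes with each control period).
- cams.snapshot(name): name is "scene" or "side" or "wrist"; returns a dict with "frame" (480x640x3 uint8, red, green, blue), "camera_matrix" (3x3 intrinsics, pixels), "rvec" (rotation vector, rad) and "tvec" (3), from world to camera coordinates, as OpenCV has them. Camera axes: x right, y down, z forward; pixel columns grow to the right and rows downward; lengths in mm; the calibration is good to about 2 mm. A picture is of the moment at which its call begins. There is no depth.
- robot.close_job(): hands the job in, once; it reports no verdict.
Trained networks look in a picture, given as the dict that the camera call returned (one of the last four; its "shot" number tells which), for a name from the list of things; names that differ only in an ending like _2 or _b are one class to them, and where a whole thing is asked for, a point or a joint stands for the part that bears it (a point fixed in the world has none). Each returns a list of dicts, best first, with "score" (0 to 1); they miss things now and then, are a little off and sometimes report something else, mostly with a low value. They report only what shows in the picture. A call takes as long as a camera call.
- cams.search_frame(thing, picture): "box" ([left, top, width, height] in pixels, round what is visible of it).
- cams.landmark_of(thing, picture): "position" ([column, row] in pixels: a listed point, or the origin of a listed thing).
The state is a dict: "t": time; "qpos": joint angles; "qd": joint speeds; "effort": joint torques, N m; "position": TCP position; "orientation": TCP orientation; "contact_force": force on the tool from outside, world axes, zero at the start; "torque": the same for the moment, N m; "grip_width": opening from 0.0 (shut) to 1.0 (fully open).
Only numpy, scipy, OpenCV 4.12 (cv2) and the standard library are available. Lean on these libraries where they do the work, as an engineer would, in place of code of your own. Each camera call takes 0.05 s, during which the arm holds its last target.

## Task

On the gold test box, one of the four identical keys has stayed latched down. Tap the keys lightly with a fingertip to find it, without pushing any of the raised keys home, then press that one key fully in and let it go, so that it springs up level with the others and the window on the box turns from orange to green. Leave the loose parts around the box where they are.

Things in the scene. Friction and masses are not known exactly. Their poses are not given: they have to be found in the camera images.
- test_box: low gold sheet-metal box fixed to the bench, 150 (x) x 330 (y) x 55 mm high; origin at the centre of its underside, x to its far long side, y along the key row to its left end, z up. On top, four identical grey square keys, caps 24 x 24 mm, 55 mm apart, each in a black bezel 36 x 36 mm rising 4 mm above the box. One of them is latched down; which one varies.
- key_place_1 (a point): key 1 from the box's left (+y) end: centre of the key's top as it is when raised (73 mm above the bench, 18 mm above the box), given so even if this key is latched; axes as the box's. Every key travels 8 mm straight down from raised to its stop.
- key_place_2 (a point): key 2 from the box's left (+y) end: centre of the key's top as it is when raised (73 mm above the bench, 18 mm above the box), given so even if this key is latched; axes as the box's. A raised key is a spring: moves from about 2 N, 0.55 N more per mm, 6.4 N at the stop; a light tap is 1 to 3 N, over 6 N is pushing it home.
- key_place_3 (a point): key 3 from the box's left (+y) end: centre of the key's top as it is when raised (73 mm above the bench, 18 mm above the box), given so even if this key is latched; axes as the box's. The latched key's top stands 4 mm below this height; it feels firm up to about 4 N, then gives.
- key_place_4 (a point): key 4 from the box's left (+y) end: centre of the key's top as it is when raised (73 mm above the bench, 18 mm above the box), given so even if this key is latched; axes as the box's. The latched key, pressed to its stop 8 mm below this height (8 N; up to 25 N does no harm), is freed and rises as the finger goes up.
- window (a point): centre of the status window near the left end of the box top, on a black housing 58 x 34 mm that rises 10 mm above the box; the coloured flag shows in an 8 x 28 mm opening. Only to look at
- flag (a joint): flag behind the window, moved by the latched key alone, 2 mm for each mm of the key: 0 (orange) while the key is latched, down to -0.008 m when it is pressed to its stop, +0.008 m (green) when it stands fully raised
- capacitor_mid (a point): loose blue cylinder standing on the bench near the box's far side, 32 mm across, 42 mm high; point at its centre. Leave it alone
- hex_key_mid (a point): loose dark L-shaped hex key lying on the bench on the robot's side of the box, legs 100 and 30 mm of 8 mm bar; point in the middle of the long leg, 4 mm up. Leave it alone
- heat_sink_mid (a point): loose aluminium finned block lying by the box's right end, 50 x 40 x 32 mm high; point at its centre. Leave it alone

How it is judged:
By the outcome, as a careful person would: the job done as asked, in the order asked, and still so for the second after the job is handed in, with the robot touching nothing.
It also fails if it takes over 48 s, if anything falls off the work surface, if the arm or the gripper's body presses on something with over 40 N, if the wrist force passes 120 N, or if a joint passes its speed limit or range.

## Working session

There is one attempt and no reset: what is moved stays moved. The work goes in short steps, Python scripts to look and compute and a tool call to move; the robot and the scene stay as the last step left them, time stands still between calls to the robot, and variables do not carry over. Pictures are saved under pics/ and viewed, and the job is handed in when it is done.

Besides the shell and the picture viewer there is one more tool, called after "Request:" as name(argument=value, ...) on one line, values as JSON. step_arm: Moves the arm, as the interface text tells. Its arguments: {"type":"object","properties":{"steps":{"type":"array","items":{"type":"array","items":{"type":"number"}}}},"required":["steps"]}

```bash
ls; mkdir -p pics
python3 - <<'E'
from cell import status,cams,robot
import cv2
s=status.observe(); print(s)
for n in ("scene","side","wrist"):
    p=cams.snapshot(n); cv2.imwrite(f"pics/{n}0.png",p["frame"][:,:,::-1])
    print(n,p["shot"],p["camera_matrix"].tolist(),p["rvec"],p["tvec"])
    for t in ("test_box","key_place_1","window"):
        print(t,cams.search_frame(t,p)[:2] if t=="test_box" else [ (r["position"],r["score"]) for r in cams.landmark_of(t,p)[:5]])
E
```

```text
pics
{'t': 0.0, 'qpos': array([-1.20589338,  0.46944603, -0.0485842 ,  1.53370281,  0.0240856 ,
        1.14100651, -0.08230103]), 'qd': array([-0.00030729,  0.00073005,  0.00051559,  0.00093765,  0.00105275,
       -0.00068686,  0.00143615]), 'effort': array([-1.36034823e-04, -5.10317659e+01, -4.66529536e-02, -2.37704551e+01,
        1.06524682e-02,  7.64384866e-03, -1.02259457e-05]), 'position': array([258.7785351 , 622.82444274, 249.25449727]), 'orientation': array([-1.61303967e-04,  1.95624071e-01,  9.80678462e-01, -9.75592031e-04]), 'contact_force': array([-0.81051013, -0.41320739, -0.25882149]), 'torque': array([ 0.04552761, -0.03904794,  0.03188576]), 'grip_width': 1.0037276850778654}
scene 1 [[445.6196630067537, 0.0, 320.00170300821355], [0.0, 445.6196630067537, 246.50171225417952], [0.0, 0.0, 1.0]] [ 1.52484326  2.05902882 -0.85240511] [ 181.49306962 -329.68183153 1182.46217174]
test_box []
key_place_1 [([297.5, 227.4], 0.86), ([359.8, 226.7], 0.78), ([331.3, 223.7], 0.73), ([269.5, 231.8], 0.67)]
window [([393.5, 221.4], 0.77)]
side 2 [[618.273003696244, 0.0, 316.91615500389577], [0.0, 618.273003696244, 249.74778801692753], [0.0, 0.0, 1.0]] [ 2.09839341 -0.73612359  0.38707921] [-446.37349909  266.47072192  731.62856991]
test_box [{'box': [172.8, 228.2, 234.1, 143.2], 'score': 0.73}, {'box': [202.1, 352.0, 72.8, 20.3], 'score': 0.27}]
key_place_1 [([287.6, 269.8], 0.87), ([320.3, 280.5], 0.73), ([252.3, 260.9], 0.68), ([289.3, 248.9], 0.18)]
window [([218.6, 252.4], 0.91)]
wrist 3 [[392.9447766980325, 0.0, 312.6912938151308], [0.0, 392.9447766980325, 239.2429534857273], [0.0, 0.0, 1.0]] [-2.41642107 -1.6139911  -0.22195374] [-674.59013488  -36.09290249  378.68245333]
test_box []
key_place_1 []
window []
```

View pics/scene0.png

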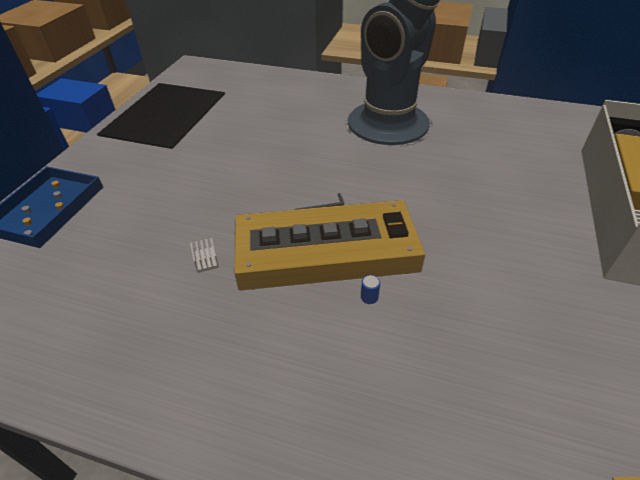

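View pics/side0.png

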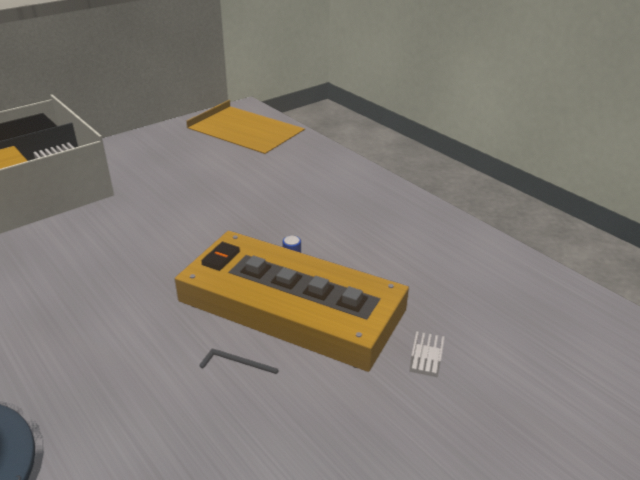

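The scene view shows the keys at columns 269/300/331/360 (rows about 224–232) and the window at (394,221). The side view shows keys at (252,261), (288,270), (320,280) and an unlabelled one near (351,296), with the flag orange at (220,254). Next I'll locate the keys by triangulation and plane intersection.

```bash
cat > h.py <<'E'
import numpy as np,cv2
from scipy.optimize import least_squares
def onplane(p,uv,z):
    R,_=cv2.Rodrigues(np.array(p["rvec"],float)); t=np.array(p["tvec"],float).ravel()
    d=R.T@np.linalg.inv(p["camera_matrix"])@np.array([uv[0],uv[1],1.]); c=-R.T@t
    return c+d*(z-c[2])/d[2]
def proj(p,X):
    return cv2.projectPoints(np.array(X,float).reshape(-1,3),np.array(p["rvec"],float),np.array(p["tvec"],float),np.array(p["camera_matrix"],float),None)[0].reshape(-1,2)
E
python3 - <<'E'
from h import *
from cell import cams,status
P={n:cams.snapshot(n) for n in("scene","side")}
S={}
for n,p in P.items():
    for t in("key_place_1","window","capacitor_mid","hex_key_mid","heat_sink_mid"):
        for r in cams.landmark_of(t,p):
            z={"key_place_1":73,"window":65,"capacitor_mid":21,"hex_key_mid":4,"heat_sink_mid":16}[t]
            print(n,t,r["position"],r["score"],onplane(p,r["position"],z).round(1))
    f=p["frame"]
    x0,y0=(225,190) if n=="scene" else (165,220)
    c=f[y0:y0+150,x0:x0+200] if n=="scene" else f[y0:y0+150,x0:x0+250]
    c=cv2.resize(c,None,fx=3.2,fy=3.2,interpolation=cv2.INTER_CUBIC)
    cv2.imwrite(f"pics/{n}_crop.png",c[:,:,::-1])
E
```

```text
scene key_place_1 [332.4, 223.7] 0.89 [499.1 -10.5  73. ]
scene key_place_1 [297.5, 229.0] 0.89 [529.9 -66.1  73. ]
scene key_place_1 [359.7, 222.7] 0.58 [482.6  35.9  73. ]
scene key_place_1 [319.1, 204.1] 0.55 [453.9 -49.6  73. ]
scene window [395.8, 223.2] 0.81 [456.8  97.4  65. ]
scene capacitor_mid [367.8, 287.3] 0.92 [581.9  77.   21. ]
scene hex_key_mid [320.3, 205.3] 0.51 [379.2 -71.4   4. ]
scene hex_key_mid [267.6, 229.3] 0.36 [ 479.7 -150.9    4. ]
scene heat_sink_mid [203.1, 256.4] 0.69 [ 593.3 -232.5   16. ]
scene heat_sink_mid [320.0, 203.6] 0.5 [387.6 -69.3  16. ]
side key_place_1 [284.0, 267.7] 0.79 [503.5  -5.9  73. ]
side key_place_1 [316.3, 282.4] 0.78 [519.8 -64.2  73. ]
side key_place_1 [254.1, 259.3] 0.65 [479.8  40.1  73. ]
side key_place_1 [351.1, 290.2] 0.61 [ 548.3 -109.8   73. ]
side window [218.6, 254.9] 0.72 [447.9  93.8  65. ]
side capacitor_mid [288.3, 252.0] 0.64 [575.   80.5  21. ]
side hex_key_mid [243.0, 363.5] 0.58 [377.9 -75.8   4. ]
side heat_sink_mid [426.7, 352.5] 0.93 [ 588.2 -230.3   16. ]
side heat_sink_mid [216.8, 254.8] 0.47 [477.5 155.7  16. ]
```

View pics/side_crop.png

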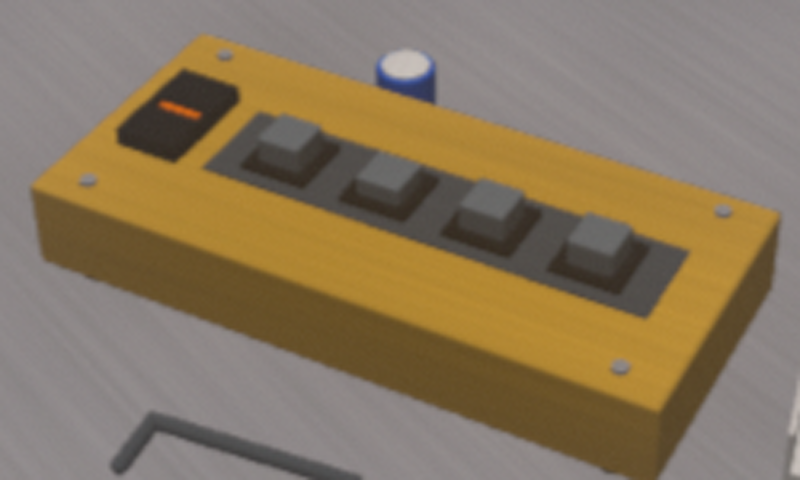

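View pics/scene_crop.png

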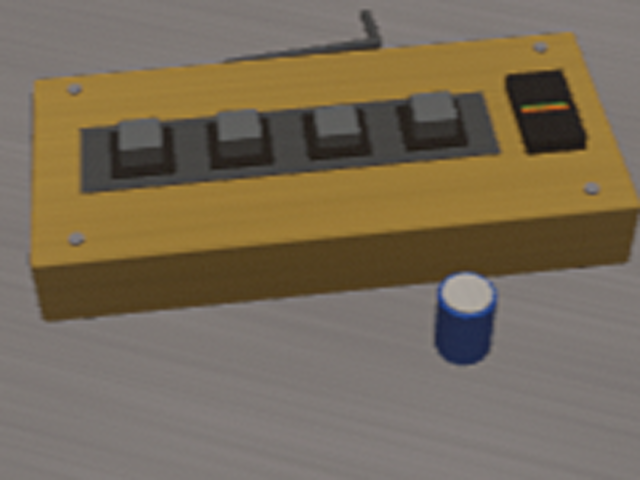

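Run:
```python
from h import *
from cell import cams,status
P={n:cams.snapshot(n) for n in("scene","side")}
def s(n,u,v): o=(225,190) if n=="scene" else (165,220); return (u/3.2+o[0],v/3.2+o[1])
C={"side":{(1,1):s("side",205,35),(1,-1):s("side",778,215),(-1,-1):s("side",660,410),(-1,1):s("side",33,188)},
"scene":{(-1,-1):s("scene",35,80),(-1,1):s("scene",575,33),(1,1):s("scene",637,207),(1,-1):s("scene",35,267)}}
# key cap top centres read from crops: keys 1..4
K={"side":[s("side",290,134),s("side",389,173),s("side",494,204),s("side",601,236)],
"scene":[s("scene",434,105),s("scene",336,120),s("scene",240,124),s("scene",140,132)]}
for n in C:
    print(n)
    def res(q,ns=(n,)):
        R=np.array([[np.cos(q[2]),-np.sin(q[2])],[np.sin(q[2]),np.cos(q[2])]]); r=[]
        for m in ns:
            for k,uv in C[m].items():
                X=R@[75*k[0],165*k[1]]+q[:2]; r+=list(proj(P[m],[*X,55])[0]-uv)
        return np.array(r)
    o=least_squares(res,[510,-10,.5]);print(o.x,np.abs(o.fun).max())
    for z in (73,69):print(z,[onplane(P[n],u,z)[:2].round(1).tolist() for u in K[n]])
o=least_squares(lambda q:res(q,("scene","side")),[510,-10,.5]);print("both",o.x,o.fun.round(1))
q=o.x;c,sn=np.cos(q[2]),np.sin(q[2])
for n in P:
  for k,u in enumerate(K[n]):
    for z in(73,69):
        d=onplane(P[n],u,z)[:2]-q[:2]; print(n,k+1,z,(c*d[0]+sn*d[1]).round(1),(-sn*d[0]+c*d[1]).round(1))
```

```text
side
[ 5.04209593e+02 -2.26854221e+01  4.17340315e-01] 2.256516182672442
73 [[477.9, 33.1], [497.2, -20.9], [521.4, -69.5], [544.9, -117.3]]
69 [[480.8, 37.7], [500.2, -16.8], [524.5, -65.7], [548.2, -113.9]]
scene
[ 5.08764895e+02 -1.93281651e+01  4.20601096e-01] 2.5407332431980194
73 [[482.5, 37.5], [509.9, -11.8], [528.1, -62.1], [549.8, -113.1]]
69 [[478.2, 36.7], [505.8, -13.0], [524.1, -63.6], [546.0, -115.0]]
both [ 5.06047147e+02 -2.08105689e+01  4.18248000e-01] [-0.7 -1.7 -0.3 -1.7  1.9 -1.2 -2.2 -1.4 -0.6 -2.2  2.2 -1.8  0.4 -0.3
 -1.4 -1.9]
scene 1 73 2.1 62.9
scene 1 69 -2.1 63.9
scene 2 73 7.1 6.7
scene 2 69 2.9 7.2
scene 3 73 3.4 -46.6
scene 3 69 -0.9 -46.5
scene 4 73 2.5 -102.1
scene 4 69 -1.7 -102.3
side 1 73 -3.8 60.7
side 1 69 0.7 63.7
side 2 73 -8.1 3.5
side 2 69 -3.7 6.1
side 3 73 -5.8 -50.7
side 3 69 -1.3 -48.5
side 4 73 -3.7 -104.0
side 4 69 0.7 -102.2
```

Both views show key 2's cap lying lower than the others, so it is probably the latched one, and the taps will confirm it. I'll move above the box for a closer look with the wrist camera.

```bash
cat >> h.py <<'E'
from scipy.spatial.transform import Rotation as Ro
def tr(s): q=s["orientation"]; return Ro.from_quat([q[1],q[2],q[3],q[0]])
def plan(s,target,yawx,n,rz_max=.149):
    """rows toward target; final tool x at world angle yawx, tool pointing down"""
    R=tr(s); p=np.array(s["position"],float); t=np.array(target,float)
    a=yawx; Rt=Ro.from_matrix(np.array([[np.cos(a),np.sin(a),0],[np.sin(a),-np.cos(a),0],[0,0,-1]]))
    step=(t-p)/n; rows=[]
    for i in range(n):
        w=(R.inv()*Rt).as_rotvec(); m=np.linalg.norm(w)
        if m>rz_max: w*=rz_max/m
        rows.append((R.inv().apply(step)/1000).round(4).tolist()+w.round(3).tolist()+[0]); R=R*Ro.from_rotvec(w)
    return rows
E
python3 - <<'E'
from h import *
from cell import cams,status
s=status.observe();p=cams.snapshot("wrist")
R,_=cv2.Rodrigues(np.array(p["rvec"]));c=-R.T@np.array(p["tvec"]).ravel()
print(tr(s).inv().apply(c-s["position"]), tr(s).inv().as_matrix()@R.T)
for r in plan(s,[500,-40,250],np.pi/2+.418,15): print(r)
E
```

```text
[  67.97849735   -0.39615441 -124.09219031] [[ 7.52505218e-04 -9.62820872e-01 -2.70139599e-01]
 [ 9.99999715e-01  7.07505394e-04  2.63952580e-04]
 [-6.30138303e-05 -2.70139720e-01  9.62821130e-01]]
[-0.0318, -0.0347, 0.0, 0.0, -0.0, 0.149, 0]
[-0.0366, -0.0296, 0.0, 0.0, -0.0, 0.149, 0]
[-0.0406, -0.0238, 0.0, 0.0, -0.0, 0.149, 0]
[-0.0437, -0.0175, 0.0, 0.0, -0.0, 0.149, 0]
[-0.0458, -0.0108, 0.0, 0.0, -0.0, 0.149, 0]
[-0.0469, -0.0039, 0.0, 0.0, -0.0, 0.014, 0]
[-0.0469, -0.0033, 0.0, 0.0, 0.0, 0.0, 0]
[-0.0469, -0.0033, 0.0, 0.0, 0.0, 0.0, 0]
[-0.0469, -0.0033, 0.0, -0.0, -0.0, 0.0, 0]
[-0.0469, -0.0033, 0.0, -0.0, -0.0, 0.0, 0]
[-0.0469, -0.0033, 0.0, -0.0, -0.0, 0.0, 0]
[-0.0469, -0.0033, 0.0, -0.0, -0.0, 0.0, 0]
[-0.0469, -0.0033, 0.0, -0.0, -0.0, 0.0, 0]
[-0.0469, -0.0033, 0.0, -0.0, -0.0, 0.0, 0]
[-0.0469, -0.0033, 0.0, -0.0, -0.0, 0.0, 0]
```

Request:
step_arm(steps=[[-0.032, -0.035, 0, 0, 0, 0.149, 0], [-0.037, -0.03, 0, 0, 0, 0.149, 0], [-0.041, -0.024, 0, 0, 0, 0.149, 0], [-0.044, -0.017, 0, 0, 0, 0.149, 0], [-0.046, -0.011, 0, 0, 0, 0.149, 0], [-0.047, -0.004, 0, 0, 0, 0.014, 0], [-0.047, -0.003, 0, 0, 0, 0, 0], [-0.047, -0.003, 0, 0, 0, 0, 0], [-0.047, -0.003, 0, 0, 0, 0, 0], [-0.047, -0.003, 0, 0, 0, 0, 0]])

```text
t: 2.35
position: [418.8, 169.8, 248.4]
orientation: [-0.002, 0.547, 0.837, 0.004]
contact_force: [1.0, -0.1, 0.1]
grip_width: 0.0
```

Run:
```python
from h import *
from cell import cams,status
s=status.observe();print(s["qpos"],s["qd"].round(2))
for r in plan(s,[500,-40,250],np.pi/2+.418,6): print(r)
```

```text
[-0.7668902   0.09527822  0.31725007  2.05711236 -0.04496136  0.98967184
 -0.0139303 ] [ 0.66 -0.08  0.44  0.1  -0.02 -0.02  1.1 ]
[-0.0374, -0.0016, -0.0006, 0.004, -0.008, -0.005, 0]
[-0.0374, -0.0018, -0.0003, 0.0, -0.0, -0.0, 0]
[-0.0374, -0.0018, -0.0003, 0.0, 0.0, -0.0, 0]
[-0.0374, -0.0018, -0.0003, 0.0, 0.0, -0.0, 0]
[-0.0374, -0.0018, -0.0003, 0.0, 0.0, -0.0, 0]
[-0.0374, -0.0018, -0.0003, 0.0, 0.0, -0.0, 0]
```

Request:
step_arm(steps=[[-0.038, -0.002, 0, 0.004, -0.008, 0, 0], [-0.038, -0.002, 0, 0, 0, 0, 0], [-0.038, -0.002, 0, 0, 0, 0, 0], [-0.038, -0.002, 0, 0, 0, 0, 0], [-0.038, -0.002, 0, 0, 0, 0, 0], [-0.034, -0.002, 0, 0, 0, 0, 0], [0, 0, 0, 0, 0, 0, 0]])

```text
t: 3.05
position: [500.8, -57.0, 251.2]
orientation: [0.003, 0.552, 0.834, 0.002]
contact_force: [-0.5, -0.4, 0.0]
grip_width: -0.004
```

Run:
```python
from h import *
from cell import cams,status
s=status.observe();print(s["t"],s["position"],tr(s).as_matrix().round(3).tolist(),s["contact_force"])
p=cams.snapshot("wrist"); cv2.imwrite("pics/wrist1.png",p["frame"][:,:,::-1])
for t in("key_place_1","window"):
    for r in cams.landmark_of(t,p): print(t,r["position"],r["score"],onplane(p,r["position"],73 if t!="window" else 65).round(1),onplane(p,r["position"],69).round(1))
```

```text
3.05 [500.76390574 -57.00089221 251.17023689] [[-0.391, 0.92, 0.008], [0.921, 0.391, 0.0], [-0.003, 0.008, -1.0]] [-0.46657699 -0.38080866  0.00745579]
```

View pics/wrist1.png

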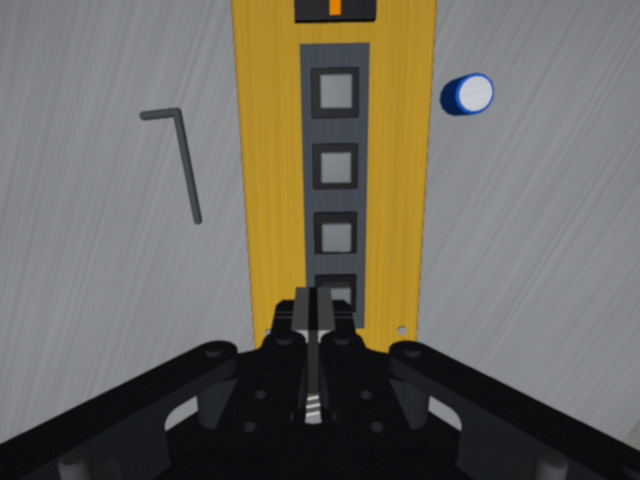

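The wrist view shows the key row upright: caps at about (336,91), (336,167), (337,236), and key 4 partly hidden at (340,297). The shut fingertips are at (314,290). I'll fit the row from these.

Run:
```python
from h import *
from cell import cams,status
p=cams.snapshot("wrist"); g=cv2.cvtColor(p["frame"],cv2.COLOR_RGB2GRAY)
c=cv2.resize(p["frame"][50:320,285:390],None,fx=2.2,fy=2.2)
cen=[]
for (u,v) in((336,91),(336,167),(337,236)):
    m=np.zeros_like(g); w=g[v-22:v+22,u-20:u+20]; m=(w>105).astype(np.uint8)
    n,l,st,ce=cv2.connectedComponentsWithStats(m); k=l[22,20]; cc=ce[k]+[u-20,v-22]; cen.append(cc)
    print(st[k],cc.round(1),g[v,u],[onplane(p,cc,z)[:2].round(1).tolist() for z in(73,69)])
X=[onplane(p,c,z)[:2] for c,z in zip(cen,(73,69,73))]
d=X[0]-X[2]; print(np.linalg.norm(d),np.linalg.norm(X[0]-X[1]),np.linalg.norm(X[1]-X[2]),np.arctan2(d[1],d[0])-np.pi/2)
u=d/np.linalg.norm(d); m=np.mean(X,0); print("keys",[(m+55*k*u).round(1).tolist() for k in(1,0,-1,-2)])
```

```text
[  5  16  30  28 819] [335.1  98.4] 130 [[480.1, 37.7], [480.2, 38.0]]
[  5  17  28  27 747] [334.6 175.1] 130 [[502.5, -12.8], [502.9, -13.1]]
[  5  19  26  25 642] [334.6 245.1] 122 [[525.6, -63.5], [526.3, -64.5]]
110.90246570477528 55.6514147004328 55.25105437557642 0.4219628029143345
keys [[480.4, 37.2], [502.9, -13.0], [525.4, -63.1], [547.9, -113.3]]
```

```bash
cat > go.py <<'E'
import sys
from h import *
from cell import status
K={1:(480.2,36.8),2:(502.7,-13.5),3:(525.1,-63.7),4:(547.6,-114)}
s=status.observe(); p=s["position"]
print(s["t"],p.round(1),"F",s["contact_force"].round(1),"rv err",(tr(s).inv()*Ro.from_matrix(np.array([[np.cos(1.99),np.sin(1.99),0],[np.sin(1.99),-np.cos(1.99),0],[0,0,-1]]))).as_rotvec().round(3))
t=np.array([*K[int(sys.argv[1])],float(sys.argv[2])]); print("tool shift mm",tr(s).inv().apply(t-p).round(1))
E
python3 go.py 4 112
```

```text
3.25 [499.5 -50.6 250.4] F [-0.4  0.8 -0.2] rv err [ 0.007 -0.001 -0.008]
tool shift mm [-77.5  17.7 138.5]
```

Request:
step_arm(steps=[[-0.02, 0.005, 0.03, 0.007, 0, -0.008, 0], [-0.02, 0.005, 0.03, 0, 0, 0, 0], [-0.02, 0.004, 0.03, 0, 0, 0, 0], [-0.017, 0.004, 0.03, 0, 0, 0, 0], [0, 0, 0.01, 0, 0, 0, 0], [0, 0, 0, 0, 0, 0, 0], [0, 0, 0, 0, 0, 0, 0]])

```text
t: 3.95
position: [551.4, -99.9, 117.7]
orientation: [-0.001, 0.535, 0.845, 0.005]
contact_force: [0.1, -0.4, 1.2]
grip_width: -0.0
```

```bash
python3 go.py 4 100
```

```text
3.95 [551.4 -99.9 117.7] F [ 0.1 -0.4  1.2] rv err [ 0.007 -0.008  0.023]
tool shift mm [-11.2  -9.6  17.6]
```

Request:
step_arm(steps=[[-0.011, -0.01, 0.01, 0.005, -0.006, 0.02, 0], [0, 0, 0, 0, 0, 0, 0], [0, 0, 0, 0, 0, 0, 0]])

```text
t: 4.25
position: [547.8, -113.0, 110.0]
orientation: [0.002, 0.542, 0.84, 0.003]
contact_force: [0.5, 0.8, 0.0]
grip_width: 0.003
```

```bash
python3 go.py 4 100
```

```text
4.25 [ 547.8 -113.   110. ] F [0.5 0.8 0. ] rv err [ 0.007 -0.     0.005]
tool shift mm [-0.8 -0.7 10. ]
```

Request:
step_arm(steps=[[-0.001, -0.001, 0.008, 0.005, 0, 0, 0], [0, 0, 0.005, 0, 0, 0, 0], [0, 0, 0, 0, 0, 0, 0], [0, 0, 0, 0, 0, 0, 0]])

```text
t: 4.65
position: [547.8, -114.2, 97.0]
orientation: [0.001, 0.542, 0.84, 0.001]
contact_force: [0.1, 0.2, 0.1]
grip_width: 0.002
```

```bash
python3 go.py 4 92
cat > look.py <<'E'
import sys
from h import *
from cell import cams
n=sys.argv[1]
a=[]
for c,(x,y,w,h) in (("scene",(225,160,200,150)),("side",(165,190,250,188))):
    p=cams.snapshot(c); f=p["frame"][y:y+h,x:x+w]
    a.append(cv2.resize(f,(390,292),interpolation=cv2.INTER_CUBIC))
cv2.imwrite(f"pics/{n}.png",np.hstack(a)[:,:,::-1])
E
python3 look.py t4
```

```text
4.65 [ 547.8 -114.2   97. ] F [0.1 0.2 0.1] rv err [0.004 0.    0.005]
tool shift mm [ 0.2 -0.1  5. ]
```

View pics/t4.png

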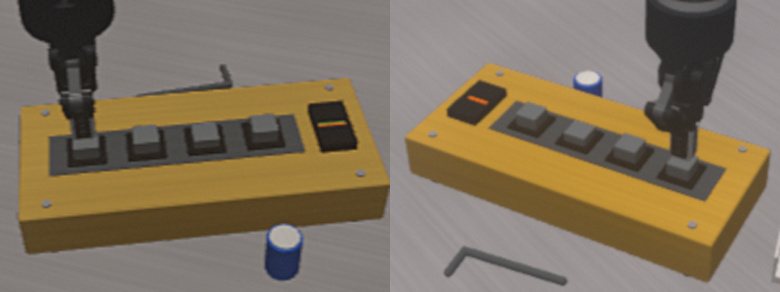

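Both views show the fingertip just above key 4's cap, roughly centred. I'll lower it in 1 mm rows.

Request:
step_arm(steps=[[0, 0, 0.003, 0, 0, 0, 0], [0, 0, 0.001, 0, 0, 0, 0], [0, 0, 0, 0, 0, 0, 0]])

```text
t: 5.05
position: [548.1, -114.1, 93.0]
orientation: [0.001, 0.542, 0.84, 0.002]
contact_force: [0.1, 0.6, -0.1]
grip_width: 0.0
```

Request:
step_arm(steps=[[0, 0, 0.001, 0, 0, 0, 0], [0, 0, 0, 0, 0, 0, 0]])

```text
t: 5.25
position: [548.2, -114.2, 92.1]
orientation: [0.001, 0.542, 0.84, 0.002]
contact_force: [-0.3, 0.4, 1.7]
grip_width: -0.001
```

Request:
step_arm(steps=[[0, 0, 0.001, 0, 0, 0, 0], [0, 0, 0, 0, 0, 0, 0]])

```text
t: 5.45
position: [548.2, -114.2, 91.4]
orientation: [0.001, 0.542, 0.84, 0.002]
contact_force: [-0.9, 0.1, 1.7]
grip_width: 0.001
```

Key 4 makes contact at TCP 92 with 1.7 N, which is the raised height. Next is key 3.

Request:
step_arm(steps=[[0, 0, -0.01, 0, 0, 0, 0], [0.02, 0, 0, 0, 0, 0, 0], [0.02, 0, 0, 0, 0, 0, 0], [0.01, 0, 0, 0, 0, 0, 0], [0, 0, 0, 0, 0, 0, 0], [0, 0, 0, 0, 0, 0, 0]])

```text
t: 6.05
position: [528.5, -68.9, 104.2]
orientation: [0.004, 0.543, 0.84, 0.002]
contact_force: [-0.5, 0.0, -0.7]
grip_width: -0.002
```

```bash
python3 go.py 3 94
```

```text
6.05 [528.5 -68.9 104.2] F [-0.5  0.  -0.7] rv err [0.008 0.004 0.003]
tool shift mm [ 6.2 -1.1 10.2]
```

Request:
step_arm(steps=[[0.006, -0.001, 0, 0.006, 0.003, 0, 0], [0, 0, 0, 0, 0, 0, 0], [0, 0, 0.007, 0, 0, 0, 0], [0, 0, 0.002, 0, 0, 0, 0], [0, 0, 0, 0, 0, 0, 0], [0, 0, 0, 0, 0, 0, 0]])

```text
t: 6.65
position: [525.7, -66.3, 94.3]
orientation: [0.001, 0.545, 0.839, -0.0]
contact_force: [-0.5, -0.3, -0.2]
grip_width: 0.001
```

```bash
python3 go.py 3 92
```

```text
6.65 [525.7 -66.3  94.3] F [-0.5 -0.3 -0.2] rv err [ 0.001  0.002 -0.   ]
tool shift mm [2.6 0.5 2.3]
```

Request:
step_arm(steps=[[0.002, 0, 0.001, 0, 0, 0, 0], [0, 0, 0, 0, 0, 0, 0]])

```text
t: 6.85
position: [524.8, -64.5, 93.1]
orientation: [0.001, 0.545, 0.839, -0.0]
contact_force: [-0.0, -0.8, -0.1]
grip_width: 0.001
```

Request:
step_arm(steps=[[0, 0, 0.001, 0, 0, 0, 0], [0, 0, 0, 0, 0, 0, 0]])

```text
t: 7.05
position: [525.0, -64.5, 92.3]
orientation: [0.001, 0.545, 0.839, -0.0]
contact_force: [1.1, -0.7, -0.4]
grip_width: -0.004
```

Request:
step_arm(steps=[[0, 0, 0.001, 0, 0, 0, 0], [0, 0, 0, 0, 0, 0, 0]])

```text
t: 7.25
position: [525.1, -64.5, 91.6]
orientation: [0.001, 0.545, 0.839, -0.0]
contact_force: [0.6, -0.5, 2.2]
grip_width: 0.003
```

Key 3 makes contact at about 92 with 2.2 N, so it is raised. I'll tap key 1 next and key 2 last.

Request:
step_arm(steps=[[0, 0, -0.01, 0, 0, 0, 0], [0.027, 0, 0, 0, 0, 0, 0], [0.03, 0, 0, 0, 0, 0, 0], [0.03, 0, 0, 0, 0, 0, 0], [0.018, 0, 0, 0, 0, 0, 0], [0, 0, 0, 0, 0, 0, 0], [0, 0, 0, 0, 0, 0, 0]])

```text
t: 7.95
position: [483.4, 33.0, 105.2]
orientation: [0.004, 0.546, 0.838, 0.001]
contact_force: [0.9, 0.2, -0.6]
grip_width: -0.002
```

```bash
python3 go.py 1 94
```

```text
7.95 [483.4  33.  105.2] F [ 0.9  0.2 -0.6] rv err [ 0.006  0.005 -0.003]
tool shift mm [ 4.8 -1.4 11.2]
```

Request:
step_arm(steps=[[0.005, -0.001, 0, 0.005, 0.004, 0, 0], [0, 0, 0, 0, 0, 0, 0], [0, 0, 0.008, 0, 0, 0, 0], [0, 0, 0.002, 0, 0, 0, 0], [0, 0, 0, 0, 0, 0, 0], [0, 0, 0, 0, 0, 0, 0]])

```text
t: 8.55
position: [481.9, 33.3, 94.7]
orientation: [0.002, 0.549, 0.836, -0.0]
contact_force: [-0.1, -0.5, -0.0]
grip_width: -0.003
```

```bash
python3 go.py 1 92
```

```text
8.55 [481.9  33.3  94.7] F [-0.1 -0.5 -0. ] rv err [ 0.002  0.003 -0.01 ]
tool shift mm [ 3.9 -0.2  2.6]
```

Request:
step_arm(steps=[[0.004, 0, 0.0, 0, 0, 0, 0], [0, 0, 0.0015, 0, 0, 0, 0], [0, 0, 0, 0, 0, 0, 0]])

```text
t: 8.85
position: [480.2, 37.1, 93.0]
orientation: [0.002, 0.549, 0.836, -0.0]
contact_force: [-0.5, 0.2, -1.0]
grip_width: 0.002
```

Request:
step_arm(steps=[[0, 0, 0.001, 0, 0, 0, 0], [0, 0, 0, 0, 0, 0, 0]])

```text
t: 9.05
position: [480.3, 37.3, 92.2]
orientation: [0.002, 0.549, 0.836, 0.0]
contact_force: [0.2, -0.2, 0.6]
grip_width: 0.002
```

Request:
step_arm(steps=[[0, 0, 0.001, 0, 0, 0, 0], [0, 0, 0, 0, 0, 0, 0]])

```text
t: 9.25
position: [480.3, 37.3, 91.4]
orientation: [0.002, 0.549, 0.836, 0.0]
contact_force: [-0.1, -0.1, 2.4]
grip_width: -0.001
```

Key 1 makes contact at about 92 with 2.4 N, so it is raised. Key 2 is left.

Request:
step_arm(steps=[[0, 0, -0.01, 0, 0, 0, 0], [-0.02, 0, 0, 0, 0, 0.005, 0], [-0.02, 0, 0, 0, 0, 0, 0], [-0.012, 0, 0, 0, 0, 0, 0], [0, 0, 0, 0, 0, 0, 0], [0, 0, 0, 0, 0, 0, 0]])

```text
t: 9.85
position: [502.0, -10.8, 104.0]
orientation: [0.002, 0.55, 0.835, 0.001]
contact_force: [0.6, 1.8, 1.0]
grip_width: -0.001
```

```bash
python3 go.py 2 94
```

```text
9.85 [502.  -10.8 104. ] F [0.6 1.8 1. ] rv err [ 0.004  0.002 -0.014]
tool shift mm [-2.7 -0.4 10. ]
```

Request:
step_arm(steps=[[-0.003, 0, 0, 0.004, 0.002, -0.01, 0], [0, 0, 0, 0, 0, 0, 0], [0, 0, 0.007, 0, 0, 0, 0], [0, 0, 0.002, 0, 0, 0, 0], [0, 0, 0, 0, 0, 0, 0], [0, 0, 0, 0, 0, 0, 0]])

```text
t: 10.45
position: [501.9, -10.9, 93.6]
orientation: [-0.001, 0.544, 0.839, -0.001]
contact_force: [-0.1, 0.5, -0.5]
grip_width: 0.001
```

Request:
step_arm(steps=[[0, 0, 0.002, 0, 0, 0, 0], [0, 0, 0, 0, 0, 0, 0]])

```text
t: 10.65
position: [501.8, -10.7, 91.4]
orientation: [-0.002, 0.544, 0.839, -0.001]
contact_force: [-0.6, -0.0, 0.6]
grip_width: -0.006
```

Request:
step_arm(steps=[[0, 0, 0.001, 0, 0, 0, 0], [0, 0, 0, 0, 0, 0, 0]])

```text
t: 10.85
position: [501.9, -10.7, 90.4]
orientation: [-0.001, 0.544, 0.839, -0.0]
contact_force: [0.1, -0.4, 0.2]
grip_width: 0.002
```

```bash
python3 go.py 2 88
```

```text
10.85 [501.9 -10.7  90.4] F [ 0.1 -0.4  0.2] rv err [-0.002 -0.002  0.002]
tool shift mm [-2.8 -0.4  2.4]
```

No contact at 90.4, so key 2 sits lower than the others. I'll feel for the firm contact near 88.

Request:
step_arm(steps=[[-0.003, 0, 0, 0, 0, 0, 0], [0, 0, 0.001, 0, 0, 0, 0], [0, 0, 0, 0, 0, 0, 0]])

```text
t: 11.15
position: [503.4, -13.9, 89.5]
orientation: [-0.001, 0.544, 0.839, -0.0]
contact_force: [0.0, -0.1, -0.3]
grip_width: -0.001
```

Request:
step_arm(steps=[[0, 0, 0.001, 0, 0, 0, 0], [0, 0, 0, 0, 0, 0, 0]])

```text
t: 11.35
position: [503.4, -13.9, 88.4]
orientation: [-0.001, 0.544, 0.839, -0.0]
contact_force: [-0.3, 0.3, -0.5]
grip_width: 0.003
```

Request:
step_arm(steps=[[0, 0, 0.001, 0, 0, 0, 0], [0, 0, 0, 0, 0, 0, 0]])

```text
t: 11.55
position: [503.5, -14.0, 87.8]
orientation: [-0.001, 0.544, 0.839, -0.0]
contact_force: [-0.9, 1.0, 4.6]
grip_width: -0.0
```

Key 2 is firm at 88 with 4.6 N, so it is the latched key. I'll press it to its stop near 84.

Request:
step_arm(steps=[[0, 0, 0.002, 0, 0, 0, 0], [0, 0, 0.002, 0, 0, 0, 0], [0, 0, 0, 0, 0, 0, 0]])

```text
t: 11.85
position: [503.6, -14.0, 84.9]
orientation: [-0.002, 0.544, 0.839, 0.0]
contact_force: [-1.7, -0.4, 5.7]
grip_width: 0.001
```

Request:
step_arm(steps=[[0, 0, 0.0015, 0, 0, 0, 0], [0, 0, 0, 0, 0, 0, 0]])

```text
t: 12.05
position: [503.6, -14.0, 84.4]
orientation: [-0.002, 0.544, 0.839, 0.001]
contact_force: [-2.6, 0.6, 6.3]
grip_width: 0.0
```

Request:
step_arm(steps=[[0, 0, 0.002, 0, 0, 0, 0], [0, 0, 0, 0, 0, 0, 0]])

```text
t: 12.25
position: [503.6, -14.0, 84.5]
orientation: [-0.003, 0.544, 0.839, 0.001]
contact_force: [-1.8, -1.1, 5.7]
grip_width: -0.0
```

Request:
step_arm(steps=[[0, 0, 0.002, 0, 0, 0, 0], [0, 0, 0, 0, 0, 0, 0]])

```text
t: 12.45
position: [503.6, -14.1, 84.5]
orientation: [-0.003, 0.544, 0.839, 0.002]
contact_force: [-2.3, 0.3, 7.0]
grip_width: 0.001
```

Request:
step_arm(steps=[[0, 0, 0.003, 0, 0, 0, 0]])

```text
t: 12.55
position: [503.8, -14.1, 83.5]
orientation: [-0.004, 0.544, 0.839, 0.003]
contact_force: [-11.0, 0.8, 42.2]
grip_width: -0.003
```

Request:
step_arm(steps=[[0, 0, 0.005, 0, 0, 0, 0]])

```text
t: 12.65
position: [504.0, -14.2, 83.0]
orientation: [-0.006, 0.544, 0.839, 0.004]
contact_force: [-20.5, 0.9, 74.4]
grip_width: 0.001
```

```bash
python3 go.py 2 84;python3 look.py press2
```

```text
12.65 [504.  -14.2  83. ] F [-20.5   0.9  74.4] rv err [ 0.001 -0.014  0.   ]
tool shift mm [ 1.2 -0.9 -1. ]
```

View pics/press2.png

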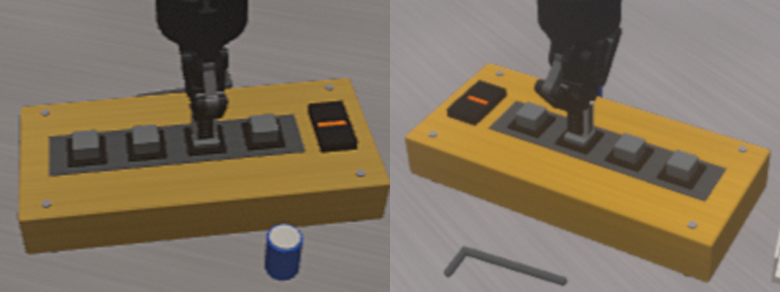

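That press went too hard: I had queued both calls together, and the force peaked at 74 N, well over the 25 N given as harmless. The key is certainly at its stop, so I'll release it slowly.

Request:
step_arm(steps=[[0, 0, -0.002, 0, 0, 0, 0], [0, 0, -0.002, 0, 0, 0, 0], [0, 0, -0.003, 0, 0, 0, 0], [0, 0, -0.003, 0, 0, 0, 0], [0, 0, -0.004, 0, 0, 0, 0], [0, 0, -0.01, 0, 0, 0, 0], [0, 0, -0.02, 0, 0, 0, 0], [0, 0, -0.03, 0, 0, 0, 0], [0, 0, -0.03, 0, 0, 0, 0], [0, 0, 0, 0, 0, 0, 0]])

```text
t: 13.75
position: [504.0, -16.1, 194.1]
orientation: [-0.006, 0.545, 0.838, 0.004]
contact_force: [-0.5, -0.1, -0.2]
grip_width: 0.001
```

```bash
python3 go.py 2 84;python3 look.py rel2
```

```text
13.75 [504.  -16.1 194.1] F [-0.5 -0.1 -0.2] rv err [ 0.    -0.015 -0.001]
tool shift mm [ 1.300e+00 -1.000e-01  1.101e+02]
```

View pics/rel2.png

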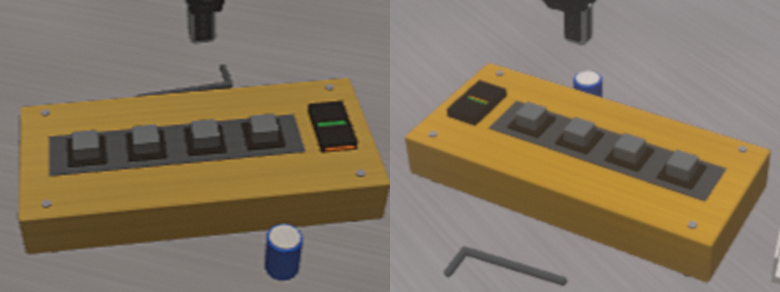

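The window is green in both views at about (332,124) and (478,99) in the combined picture. Key 2 looks level, so I'll check its height and that the loose parts haven't moved before handing in.

Run:
```python
from h import *
from cell import cams,status
out=[]
for n,(x,y,w,h) in (("scene",(250,205,165,70)),("side",(200,235,190,80))):
    p=cams.snapshot(n); f=p["frame"]
    c=cv2.resize(f[y:y+h,x:x+w],(780,int(780*h/w)),interpolation=cv2.INTER_CUBIC); out.append(c[:295])
    a=cv2.imread(f"pics/{n}0.png")[:,:,::-1]
    d=np.abs(a.astype(int)-f).max(2)>40
    ys,xs=np.where(d[190:,150:480]); print(n,"changed px in box/loose-parts area",len(xs),[(int(i)+150,int(j)+190) for i,j in zip(xs,ys)][:60:4])
cv2.imwrite("pics/final.png",np.vstack(out)[:,:,::-1])
s=status.observe();print(s["t"],s["position"],s["contact_force"])
```

```text
scene changed px in box/loose-parts area 74 [(333, 221), (327, 222), (400, 222), (391, 223), (395, 223), (399, 223), (388, 224), (392, 224), (396, 224), (326, 231), (330, 231), (395, 235), (399, 235), (403, 235), (392, 236)]
side changed px in box/loose-parts area 641 [(260, 190), (264, 190), (268, 190), (272, 190), (276, 190), (280, 190), (284, 190), (288, 190), (292, 190), (296, 190), (264, 191), (268, 191), (272, 191), (276, 191), (280, 191)]
13.95 [500.7467242  -15.67441454 189.56394508] [-0.65560261 -0.25506408 -0.77601361]
```

View pics/final.png

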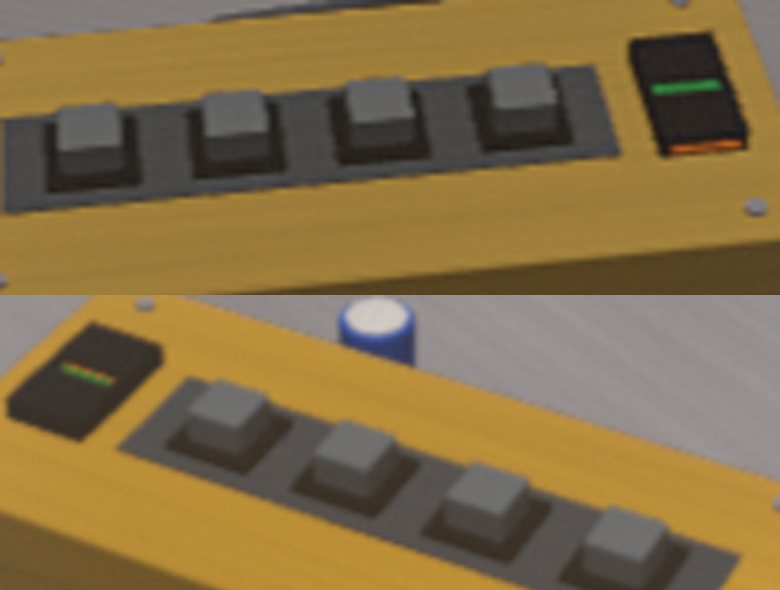

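```bash
python3 -c "
from cell import robot
print(robot.close_job())"
```

```text
the job is handed in; nothing more can be done
None
```

The latched key was key 2. I pressed it to its stop and let it go; it now stands level with the others and the window shows green. However, **I pressed it too hard**: the wrist force peaked at about 74 N on the fingertip. That is far over the 25 N given as harmless, though under the 120 N wrist limit. It happened because I queued two press moves together without reading the force between them.

- **Finding it:** I tapped keys 4, 3 and 1 first. Each met the finger at raised height (TCP about 92 mm), with about 1.7 to 2.4 N, so none was pushed home. Key 2 gave no contact until about 88 mm, where it was firm. That tap read 4.6 N, slightly over the intended 3 N.
- **Last checks:** With the finger well clear at about 14 s, the keys' top edges were evenly spaced in both the scene and side pictures. The window was green in both, with a thin orange edge in the side view that I take to be the viewing angle. The wrist force reading was within noise.
- **Loose parts:** Comparing pictures before and after, the scene view's sampled changes were all at key 2 and the window. The side view's samples fell only on the raised gripper, so I judged it by eye. The capacitor and hex key look unmoved; the heat sink was outside my last close-ups, so only that comparison covers it.

The trained networks found nothing in the wrist picture, so I located the keys there by image segmentation. The result agreed with the other two cameras to within about 2 mm.

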